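# Stow the coffee and cocoa jars in the part-filled drinks caddy

### The arm

A 6-joint arm with a two-finger parallel gripper is mounted at the origin on a cart in front of the work surface, level with it; the furniture and walls round the work are solid. World frame = base frame: x ahead of the robot, y to its left, z up, the work surface at z = 0. Lengths are in mm, angles in rad, forces in N, time in s.
With the tool pointing down it reaches from about 425 to 925 mm from the base axis. Payload 12.5 kg.
Tool frame: the origin (TCP) lies between the finger pads; the fingertips stand 25 mm ahead of it and the grasp point (between the pads) lies 6 mm ahead of it; z points along the fingers, y is the direction in which the jaws open and shut (so a half turn about z gives the same grasp; the last joint's range is limited). The gripper opens to 85 mm and grips with 20 to 120 N. Pads are 22 mm wide; open, the fingers measure 114 mm over their backs; the gripper's body (76 mm by 85 mm) begins 54 mm behind the grasp point. The pads swing forward as they close: fully open they stand 13 mm farther back than shut.
Start: joints at [1.156, 0.491, 1.559, -0, 1.092, -0.106], TCP at [189.929, 595.457, 256.327] pointing down, gripper open.
Joint ranges: [-3.1, 3.1], [-0.84, 2.19], [0.05, 2.79], [-1.13, 4.28], [0.06, 2.93], [-2.69, 2.69]. Speed limits (rad/s): [2.22, 2.22, 2.79, 3.14, 3.14, 3.14].

### API

Orientations are given as [roll, pitch, yaw] about the fixed x, y, z axes, in that order (R = Rz(yaw) Ry(pitch) Rx(roll)).
In Python, from rig import r, optics, nets gives the robot as it stands.
- The arm moves only by the tool send_rows, never from a script. Its argument "deltas" is text: rows parted by semicolons, each of 4 numbers parted by spaces: the shift along the tool's x, y, z in cm, then the turn about the tool's z in rad. A call has 1 to 5 rows; each row is the pose to reach, as a shift and turn from the pose commanded when the call began, along the tool's axes at that moment; what a row does not reach only later rows make up. A row lasts 1/10 s, in which the tool goes at most 50 mm and 8.59 degrees, less where a joint would pass 70% of its speed; a pose out of reach is approached as far as the arm can. A call with a gripper value outside its range is refused whole. "fingers" is the finger opening in cm, from 0 to 8.54, set as the call begins (left out, the last holds). The fingers move at their own pace and stop on an object; the grip force is fixed at half the most. Time passes only in rows, so rows that repeat a pose let the fingers close. It gives the time, the measured TCP pose, the force and the opening at its end, in the units of the state.
- r.state(): the state, without advancing time (a new reading comes with each control period).
- optics.capture(name): name is "scene" or "top" or "wrist"; returns a dict with "pixels" (384x512x3 uint8, red, green, blue), "fx", "fy", "cx", "cy" (pixels), "R" (3x3) and "t" (3): a world point X has camera coordinates R X + t. Camera axes: x right, y down, z forward; pixel columns grow to the right and rows downward; lengths in mm; the calibration is good to about 2 mm. A picture is of the moment at which its call begins. There is no depth.
- r.finish_job(): hands the job in, once; it reports no verdict.
Trained networks look in a picture, given as the dict that the camera call returned (one of the last four; its "shot" number tells which), for a name from the list of things; names that differ only in an ending like _2 or _b are one class to them, and where a whole thing is asked for, a point or a joint stands for the part that bears it (a point fixed in the world has none). Each returns a list of dicts, best first, with "conf" (0 to 1); they miss things now and then, are a little off and sometimes report something else, mostly with a low value. They report only what shows in the picture. A call takes as long as a camera call.
- nets.spot_in(picture, query): "extent" ([left, top, right, bottom] in pixels, round what is visible of it).
- nets.trace(picture, query): "region" (384x512 bool, what is visible of it) and "extent" ([left, top, right, bottom] in pixels, round what is visible of it).
The state is a dict: "clock": time; "q": joint angles; "joint_vel": joint speeds; "joint_efforts": joint torques, N m; "ee_pos": TCP position; "tool_rot": TCP orientation; "contact_force": force on the tool from outside, world axes, zero at the start; "wrist_torque": the same for the moment, N m; "gripper_width": finger opening in mm.
Only numpy, scipy, OpenCV 4.12 (cv2) and the standard library are available. Lean on these libraries where they do the work, as an engineer would, in place of code of your own. Each camera call takes 0.05 s, during which the arm holds its last target.

### The job

Put the coffee jar (cream cap) and the cocoa jar (black cap) away in the green drinks caddy: lift the caddy's lid off by its handle and lay it flat on the grey mat, then lower the jars in, one upright in each compartment, and put the lid back fully down on the caddy. You cannot know how full each compartment already is, so feel for the bottom: let each jar go only once it stands on what is below it, without dropping it or forcing it down. Do not drop the lid or knock the jars over, and leave the other things where they are.

Things in the scene. Friction and masses are not known exactly. Their poses are not given: they have to be found in the camera images.
- caddy: opaque green rectangular caddy with straight walls, fixed; 140 mm along its x, 152 mm along its y, 138 mm from its underside (on the wooden cover) to its rim; walls 4 mm. A 4 mm partition along its x axis, 10 mm lower than the rim, splits it into two wells, each 132 mm (x) by 70 mm (y) inside. Origin at the centre of its underside, z up
- caddy_mouth (a point): centre of the caddy's mouth, at rim height; axes as the caddy's. Each well already holds a flat stack of soft cork coasters that covers its whole floor and gives about 1 mm per 3 N; the top of the stack lies somewhere between 80 and 118 mm below the rim, unknown and different in each well
- well_left (a point): centre of the mouth of the well on the caddy's +y side (37 mm from caddy_mouth), at rim height; axes as the caddy's
- well_right (a point): centre of the mouth of the well on the caddy's -y side (37 mm from caddy_mouth), at rim height; axes as the caddy's
- lid_handle (a point): centre of the dark wooden bar handle on the lid: 16 mm wide along the lid's x, 56 mm long along its y, 30 mm tall, standing on the lid's flat top (15 mm below this point). This point is 43 mm above the plane of the lid that rests on the caddy's rim; with the lid laid flat on its skirt it is 53 mm above that surface
- lid: loose green lid, 220 g, at first seated on the caddy with parallel axes; origin at the centre of the plane that rests on the rim. Its skirt reaches 10 mm below that plane and surrounds the caddy's outside with 5 mm play on every side; 156 mm (x) by 168 mm (y) over the skirt. It is domed: 24 mm free height inside above the rim, so jars may stand up to 24 mm above the rim
- mat_top (a point): centre of the top of the fixed square grey ribbed mat, 160x160x4 mm, lying on the wooden cover
- coffee_mid (a point): centre, half-way up, of the loose coffee jar: dark jar with a CREAM-coloured cap, round, 92 mm tall, body 45 mm across up to 77 mm from its foot, cap 40 mm across above that; about 0.16 kg; z is its upward axis
- cocoa_mid (a point): centre, half-way up, of the loose cocoa jar: dark brown jar with a BLACK cap, round, 98 mm tall, body 47 mm across up to 82 mm from its foot, cap 42 mm across above that; about 0.16 kg; z is its upward axis
- hob_cover: fixed wooden board 530x550x14 mm laid over the hob as a worktop; origin at the centre of its underside, its top is 14 mm higher
- coffee_jar: the coffee jar; origin at the centre of its foot
- cocoa_jar: the cocoa jar; origin at the centre of its foot
- white_cup: white upside-down cup, 80 mm across, 88 mm tall; loose bystander, to be left alone; origin under its centre
- teaspoon: steel teaspoon, 137 mm long; loose bystander, to be left alone; origin under its centre
- peeler: black peeler lying flat, 170x25x18 mm; loose bystander, to be left alone; origin under its centre
- paprika_jar: spice jar with red contents and black cap, 43 mm across, 115 mm tall, at the back of the cover; loose bystander, to be left alone; origin under its centre
- yoghurt_pot: white yoghurt pot, 72 mm across, 71 mm tall; loose bystander, to be left alone; origin under its centre

How it is judged (in metres and radians):
On the way, in this order (a step that is already met when the one before it is completed fails the run):
1. the lid lies flat on the grey mat, released (horizontal distance between lid_handle and mat_top below 0.045 m and z of lid_handle in the frame of mat_top below 0.06 m and angle between lid_handle's own z axis and vertical below 0.06 rad and contact force between the fingers and lid below 0.05 N and linear speed of lid below 0.03 m/s), for 0.2 s.
2. one of the two jars stands upright in a compartment of the caddy, released (((horizontal distance between coffee_mid and well_left below 0.052 m and z of coffee_mid in the frame of well_left below -0.022 m and angle between coffee_mid's own z axis and vertical below 0.1 rad and contact force between coffee_jar and caddy above 0.3 N and contact force between the fingers and coffee_jar below 0.05 N and linear speed of coffee_jar below 0.03 m/s) or (horizontal distance between coffee_mid and well_right below 0.052 m and z of coffee_mid in the frame of well_right below -0.022 m and angle between coffee_mid's own z axis and vertical below 0.1 rad and contact force between coffee_jar and caddy above 0.3 N and contact force between the fingers and coffee_jar below 0.05 N and linear speed of coffee_jar below 0.03 m/s) or (horizontal distance between cocoa_mid and well_left below 0.052 m and z of cocoa_mid in the frame of well_left below -0.022 m and angle between cocoa_mid's own z axis and vertical below 0.1 rad and contact force between cocoa_jar and caddy above 0.3 N and contact force between the fingers and cocoa_jar below 0.05 N and linear speed of cocoa_jar below 0.03 m/s) or (horizontal distance between cocoa_mid and well_right below 0.052 m and z of cocoa_mid in the frame of well_right below -0.022 m and angle between cocoa_mid's own z axis and vertical below 0.1 rad and contact force between cocoa_jar and caddy above 0.3 N and contact force between the fingers and cocoa_jar below 0.05 N and linear speed of cocoa_jar below 0.03 m/s))), for 0.2 s.
3. both jars stand upright in the caddy, one in each compartment, released ((((horizontal distance between coffee_mid and well_left below 0.052 m and z of coffee_mid in the frame of well_left below -0.022 m and angle between coffee_mid's own z axis and vertical below 0.1 rad and contact force between coffee_jar and caddy above 0.3 N and contact force between the fingers and coffee_jar below 0.05 N and linear speed of coffee_jar below 0.03 m/s) and (horizontal distance between cocoa_mid and well_right below 0.052 m and z of cocoa_mid in the frame of well_right below -0.022 m and angle between cocoa_mid's own z axis and vertical below 0.1 rad and contact force between cocoa_jar and caddy above 0.3 N and contact force between the fingers and cocoa_jar below 0.05 N and linear speed of cocoa_jar below 0.03 m/s)) or ((horizontal distance between coffee_mid and well_right below 0.052 m and z of coffee_mid in the frame of well_right below -0.022 m and angle between coffee_mid's own z axis and vertical below 0.1 rad and contact force between coffee_jar and caddy above 0.3 N and contact force between the fingers and coffee_jar below 0.05 N and linear speed of coffee_jar below 0.03 m/s) and (horizontal distance between cocoa_mid and well_left below 0.052 m and z of cocoa_mid in the frame of well_left below -0.022 m and angle between cocoa_mid's own z axis and vertical below 0.1 rad and contact force between cocoa_jar and caddy above 0.3 N and contact force between the fingers and cocoa_jar below 0.05 N and linear speed of cocoa_jar below 0.03 m/s)))), for 0.2 s.
4. the lid sits fully down on the caddy, released (horizontal distance between lid_handle and caddy_mouth below 0.01 m and z of lid_handle in the frame of caddy_mouth below 0.047 m and angle between lid_handle's own z axis and vertical below 0.04 rad and contact force between the fingers and lid below 0.05 N and linear speed of lid below 0.03 m/s), for 0.2 s.
At the end, for the whole second after the job is handed in: Both jars stand in the caddy, one in each well, within 0.1 rad of upright, resting on its contents, released and still (under 30 mm/s); the lid is seated on the rim (handle centre under 47 mm above the rim and within 10 mm of the caddy's centre, within 0.04 rad of level), released and still (all of step 4 and (((horizontal distance between coffee_mid and well_left below 0.052 m and z of coffee_mid in the frame of well_left below -0.022 m and angle between coffee_mid's own z axis and vertical below 0.1 rad and contact force between coffee_jar and caddy above 0.3 N and contact force between the fingers and coffee_jar below 0.05 N and linear speed of coffee_jar below 0.03 m/s) and (horizontal distance between cocoa_mid and well_right below 0.052 m and z of cocoa_mid in the frame of well_right below -0.022 m and angle between cocoa_mid's own z axis and vertical below 0.1 rad and contact force between cocoa_jar and caddy above 0.3 N and contact force between the fingers and cocoa_jar below 0.05 N and linear speed of cocoa_jar below 0.03 m/s)) or ((horizontal distance between coffee_mid and well_right below 0.052 m and z of coffee_mid in the frame of well_right below -0.022 m and angle between coffee_mid's own z axis and vertical below 0.1 rad and contact force between coffee_jar and caddy above 0.3 N and contact force between the fingers and coffee_jar below 0.05 N and linear speed of coffee_jar below 0.03 m/s) and (horizontal distance between cocoa_mid and well_left below 0.052 m and z of cocoa_mid in the frame of well_left below -0.022 m and angle between cocoa_mid's own z axis and vertical below 0.1 rad and contact force between cocoa_jar and caddy above 0.3 N and contact force between the fingers and cocoa_jar below 0.05 N and linear speed of cocoa_jar below 0.03 m/s)))); the robot touches nothing.
It fails at once if a jar is dropped (faster than 0.45 m/s, a fall of about 10 mm, while the fingers do not hold it) ((linear speed of coffee_jar above 0.45 m/s and contact force between the fingers and coffee_jar below 0.05 N) or (linear speed of cocoa_jar above 0.45 m/s and contact force between the fingers and cocoa_jar below 0.05 N)).
It fails at once if a jar is pressed into the caddy with more than 40 N (contact force between any of coffee_jar, cocoa_jar and caddy above 40 N).
It fails at once if a jar is tipped by more than 0.6 rad (angle between any of coffee_mid, cocoa_mid's own z axis and vertical above 0.6 rad).
It fails at once if the lid is dropped (faster than 0.6 m/s while the fingers do not hold it) (linear speed of lid above 0.6 m/s and contact force between the fingers and lid below 0.05 N).
It fails at once if a bystander (cup, teaspoon, peeler, paprika jar, yoghurt pot) is shifted by more than 40 mm (distance of any of white_cup, teaspoon, peeler, paprika_jar, yoghurt_pot from where it was at the start of the episode above 0.04 m).
It also fails if it takes over 72 s, if anything falls off the work surface, if the arm or the gripper's body presses on something with over 40 N, if the wrist force passes 120 N, or if a joint passes its speed limit or range.

## Working session

There is one attempt and no reset: what is moved stays moved. The work goes in short steps, Python scripts to look and compute and a tool call to move; the robot and the scene stay as the last step left them, time stands still between calls to the robot, and variables do not carry over. Pictures are saved under pics/ and viewed, and the job is handed in when it is done.

Besides the shell and the picture viewer there is one more tool, called after ">>>" as a command line: name --argument value ..., lists and objects as JSON in quotes. send_rows: Moves the arm, as the interface text tells. Its arguments: {"type":"object","properties":{"deltas":{"type":"string"},"fingers":{"type":"number"}},"required":["deltas"]}

```bash
ls; mkdir -p pics; python3 - <<'E'
from rig import r, optics, nets
import cv2
print(r.state())
for n in ["scene","top","wrist"]:
    p=optics.capture(n)
    cv2.imwrite(f"pics/{n}0.png",p["pixels"][:,:,::-1])
    print(n,p["fx"],p["cx"],p["cy"],p["R"],p["t"],p.get("shot"))
E
```

```text
pics
{'clock': 0.0, 'q': array([ 1.15638768e+00,  4.91529190e-01,  1.55947150e+00, -2.65713230e-05,
        1.09170881e+00, -1.05628837e-01]), 'joint_vel': array([-0.00041364,  0.00053064,  0.00111354,  0.0008202 ,  0.00043869,
       -0.00125193]), 'joint_efforts': array([ 1.13599137e-03, -6.18445873e+01, -2.61602765e+01,  8.91442005e-05,
        3.83188220e-03, -1.92776696e-05]), 'ee_pos': array([189.85003503, 595.24511316, 255.73900039]), 'tool_rot': array([-3.14047955e+00, -9.43173500e-05,  2.83282505e+00]), 'contact_force': array([ 0.22310974, -0.5250514 ,  0.38493277]), 'wrist_torque': array([-0.04530419, -0.01785771, -0.00799975]), 'gripper_width': 85.3702527359957}
scene 373.3123207640993 262.65981815195147 194.2803972939104 [[-0.82460738 -0.56541761  0.01804427]
 [-0.41774553  0.58711361 -0.69338754]
 [ 0.38145949 -0.5793104  -0.72033889]] [402.11504074 361.52875579 734.6271457 ] 1
top 395.10732307657764 254.62392675009687 192.89521782079063 [[-0.00827444 -0.99995462 -0.00472036]
 [-0.99725219  0.00859942 -0.07358075]
 [ 0.073618    0.00409855 -0.99727809]] [ -64.30626571  557.22415017 1121.28602671] 2
wrist 297.13525400010343 258.66803129117943 188.08644833106945 [[ 0.30450406  0.95250924 -0.00184959]
 [ 0.90635663 -0.28915149  0.30807318]
 [ 0.29290774 -0.09548592 -0.95136087]] [-623.14471876  -40.26478362  379.81912413] 3
```

View pics/scene0.png

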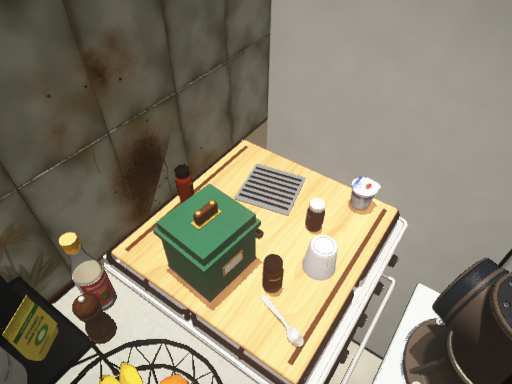

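View pics/top0.png

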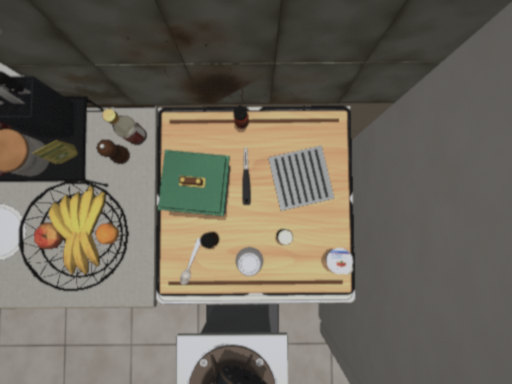

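View pics/wrist0.png

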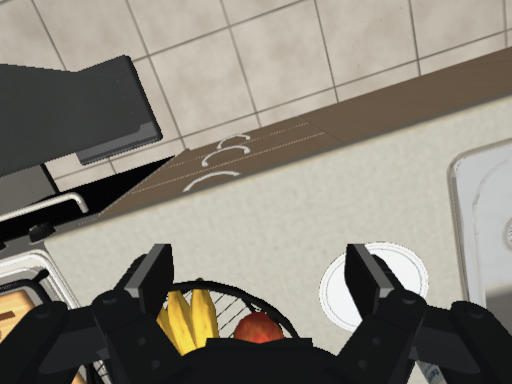

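The top view shows the caddy at about (195,183) with its handle at (192,182). The mat is at (301,178), the black-capped cocoa jar at (209,240) and the cream-capped coffee jar at (285,237). The cup, spoon, peeler, paprika jar and yoghurt pot are all visible around them. Next I'll run the networks and triangulate.

```bash
cat > h.py <<'E'
from rig import r, optics, nets
import cv2, numpy as np
def P(p):
    K=np.array([[p["fx"],0,p["cx"]],[0,p["fy"],p["cy"]],[0,0,1]])
    return K@np.c_[p["R"],p["t"]]
def proj(p,X):
    X=np.atleast_2d(X); c=X@np.array(p["R"]).T+p["t"]
    return np.c_[p["fx"]*c[:,0]/c[:,2]+p["cx"],p["fy"]*c[:,1]/c[:,2]+p["cy"]]
def onz(p,uv,z):
    uv=np.atleast_2d(uv); R=np.array(p["R"]); C=-R.T@p["t"]
    d=np.c_[(uv[:,0]-p["cx"])/p["fx"],(uv[:,1]-p["cy"])/p["fy"],np.ones(len(uv))]@R
    return C+d*((z-C[2])/d[:,2])[:,None]
def tri(p1,a,p2,b):
    X=cv2.triangulatePoints(P(p1),P(p2),np.array(a,float).reshape(2,1),np.array(b,float).reshape(2,1))
    return (X[:3]/X[3]).ravel()
def cen(m):
    ys,xs=np.nonzero(m); return np.array([xs.mean(),ys.mean()])
def best(p,q):
    l=nets.trace(p,q); return l[0] if l else None
E
python3 - <<'E'
from h import *
T=optics.capture("top");S=optics.capture("scene")
for q in ["lid_handle","lid","mat_top","coffee_jar","cocoa_jar","coffee_mid","white_cup","paprika_jar","yoghurt_pot","peeler","teaspoon","hob_cover"]:
    o=[]
    for p in (T,S):
        b=best(p,q)
        if b is None: o.append(None); print(q,"none");continue
        m=b["region"]; c=cen(m)
        rect=cv2.minAreaRect(np.argwhere(m)[:,::-1].astype(np.float32))
        print(q,round(b["conf"],2),b["extent"],c.round(1),m.sum(),[np.round(x,1) for x in rect]); o.append(c)
        np.save(f"m_{q}_{'T' if p is T else 'S'}.npy",m)
    if all(x is not None for x in o): print("   tri",tri(T,o[0],S,o[1]).round(1), "top z0",onz(T,o[0],14).round(1))
print(r.state()["clock"])
E
```

```text
lid_handle 0.76 [157.4, 150.5, 232.7, 217.2] [193.6 182. ] 4103 [array([193.9, 182.3]), array([67. , 63.9]), np.float64(6.3)]
lid_handle 0.92 [150.4, 185.0, 260.0, 274.1] [206.3 227.5] 5295 [array([206.1, 225.8]), array([70.8, 87.7]), np.float64(48.6)]
   tri [577.   87.7 145.5] top z0 [[590.4 108.5  14. ]]
lid 0.93 [155.6, 146.7, 229.0, 214.1] [193.4 182. ] 3997 [array([193.4, 181.9]), array([66.2, 60.9]), np.float64(5.7)]
lid 0.62 [151.6, 180.8, 263.3, 272.6] [206.3 227.3] 5412 [array([206. , 225.7]), array([71.8, 88.8]), np.float64(48.4)]
   tri [576.8  87.9 146.6] top z0 [[590.4 109.   14. ]]
mat_top 0.98 [270.9, 145.5, 334.1, 208.0] [300.3 177.3] 2939 [array([300.5, 177. ]), array([55. , 54.7]), np.float64(77.1)]
mat_top 0.62 [235.3, 161.9, 307.7, 213.9] [270.4 188.7] 2273 [array([269.4, 187.9]), array([60.9, 42.3]), np.float64(17.2)]
   tri [ 601.4 -203.2   10.2] top z0 [[ 601.6 -202.4   14. ]]
coffee_jar 0.54 [274.2, 224.7, 291.9, 245.4] [284.  235.9] 217 [array([284.2, 235.8]), array([17. , 14.8]), np.float64(45.0)]
coffee_jar 0.95 [305.4, 198.0, 321.8, 230.5] [315.2 214.5] 4
[... 1716 characters left out ...]
, np.float64(90.0)]
   tri [577.  -55.7 -16.9] top z0 [[597.1 -42.9  14. ]]
teaspoon 0.52 [180.0, 239.1, 201.5, 285.4] [188.8 264.9] 220 [array([189.9, 261. ]), array([ 9.2, 46.8]), np.float64(18.4)]
teaspoon 0.75 [263.2, 296.5, 298.3, 344.7] [284.9 324.2] 455 [array([280.4, 321.6]), array([62.4, 12.9]), np.float64(46.7)]
   tri [350.7 120.3  17.5] top z0 [[351.5 121.5  14. ]]
hob_cover 0.67 [161.4, 110.9, 349.9, 293.1] [258.  205.3] 24386 [array([254.3, 201.5]), array([181.5, 190.1]), np.float64(89.5)]
hob_cover 0.8 [110.6, 140.3, 394.5, 381.8] [271.8 262.5] 23701 [array([261.6, 237.3]), array([227.7, 203.8]), np.float64(35.6)]
   tri [ 520.7  -83.3 -147.9] top z0 [[521.1 -78.5  14. ]]
1.45
```

```bash
python3 - <<'E'
from h import *
W=optics.capture("wrist");T=optics.capture("top");S=optics.capture("scene")
s=r.state()
from scipy.spatial.transform import Rotation as Ro
Rt=Ro.from_euler("xyz",s["tool_rot"]).as_matrix()
C=-W["R"].T@W["t"]
print("cam in tool",Rt.T@(C-s["ee_pos"]), (W["R"]@Rt).round(3))
np.save("camtool.npy",np.array(W["R"]@Rt)); 
# handle by colour inside lid
def seg(p,box,f):
    x0,y0,x1,y1=box; im=p["pixels"][y0:y1,x0:x1].astype(int); m=f(im)
    n,l,st,ce=cv2.connectedComponentsWithStats(m.astype(np.uint8)); 
    i=1+st[1:,4].argmax(); return ce[i]+[x0,y0], st[i]
f=lambda im:(im[...,0]>im[...,1]+10)|(im.sum(-1)<60)
a,sa=seg(T,(172,165,212,200),f); b,sb=seg(S,(180,195,230,230),f)
print(a,sa,b,sb,"handle",tri(T,a,S,b).round(1), onz(T,a,195).round(1))
for nm,z in (("cocoa",112),("coffee",106)):
    pass
d,sd=seg(T,(198,230,222,250),lambda im: im.sum(-1)<120); print("cocoa",d,sd,onz(T,d,112).round(1))
c=nets.spot_in(T,"coffee_jar"); print(c)
d,sd=seg(T,(274,227,296,248),lambda im: (im.min(-1)>140)); print("coffee",d,sd,onz(T,d,106).round(1))
E
```

```text
cam in tool [  78.29443749   -1.05961082 -116.80053118] [[-0.001  1.     0.001]
 [-0.951 -0.    -0.308]
 [-0.308 -0.001  0.951]]
[191.51256281 181.27135678] [  8  11  25  11 199] [205.31690141 214.22769953] [ 11   5  30  29 426] handle [574.9  86.3 188.8] [[573.7  84.9 195. ]]
cocoa [209.48333333 239.52222222] [  4   3  16  15 180] [[427.7  50.6 112. ]]
[{'extent': [276.3, 225.0, 291.4, 244.1], 'conf': 0.78}]
coffee [285.20359281 237.15568862] [  4   3  15  15 167] [[ 432.1 -149.4  106. ]]
```

```bash
cat >> h.py <<'E'
def go(x,y,z,yaw=None):
    s=r.state(); e=s["ee_pos"]; w=s["tool_rot"][2]
    d=np.array([x,y,z])-e
    tx=np.array([np.cos(w),np.sin(w)]); ty=np.array([np.sin(w),-np.cos(w)])
    dy=0 if yaw is None else -((yaw-w+np.pi)%(2*np.pi)-np.pi)
    print("go cm: %.2f %.2f %.2f rot %.3f"%(d[:2]@tx/10,d[:2]@ty/10,-d[2]/10,dy),"t",s["clock"],"at",e.round(1),"yaw",round(w,4),"F",s["contact_force"].round(2),"w",round(s["gripper_width"],1))
E
python3 -c "
from h import *
go(574,86,330,1.47)"
```

```text
go cm: -52.07 -36.87 -7.37 rot 1.363 t 1.65 at [189.9 595.5 256.3] yaw 2.8329 F [0.   0.51 1.11] w 85.6
```

>>> send_rows --deltas "0 0 -4 0.14; -4 -3 -7.4 0.28; -8 -6 -7.4 0.42; -12 -9 -7.4 0.56; -16 -11.5 -7.4 0.7"

```text
clock: 2.15
ee_pos: [304.0, 440.3, 330.9]
tool_rot: [3.141, -0.0, 2.128]
contact_force: [1.0, 1.5, 0.9]
gripper_width: 85.3
```

```bash
python3 -c "
from h import *
go(574,86,330,1.47)"
```

```text
go cm: -44.35 4.19 0.09 rot 0.658 t 2.15 at [304.  440.3 330.9] yaw 2.1278 F [0.97 1.51 0.89] w 85.3
```

>>> send_rows --deltas "-4.5 0.4 0 0.13; -9 0.8 0 0.26; -13.5 1.2 0 0.39; -18 1.6 0 0.52; -22.5 2 0 0.658"

```text
clock: 2.65
ee_pos: [441.2, 260.6, 330.5]
tool_rot: [3.141, -0.0, 1.469]
contact_force: [0.7, 1.1, -0.1]
gripper_width: 85.5
```

```bash
python3 -c "
from h import *
go(574,86,330,1.47)"
```

```text
go cm: -16.02 14.98 0.05 rot -0.001 t 2.65 at [441.2 260.6 330.5] yaw 1.4695 F [ 0.74  1.1  -0.07] w 85.5
```

>>> send_rows --deltas "-3.2 3 0 0; -6.4 6 0 0; -9.6 9 0 0; -12.8 12 0 0; -16 15 0 0"

```text
clock: 3.15
ee_pos: [575.2, 86.9, 330.4]
tool_rot: [3.141, -0.0, 1.475]
contact_force: [-0.4, -0.0, -0.8]
gripper_width: 85.8
```

```bash
python3 - <<'E'
from h import *
W=optics.capture("wrist"); np.savez("w1.npz",**{k:v for k,v in W.items()})
cv2.imwrite("pics/w1.png",W["pixels"][:,:,::-1])
for q in ["lid_handle","lid"]:
    b=best(W,q)
    if b is None: print("none");continue
    m=b["region"]; print(q,b["conf"],b["extent"],cen(m),cv2.minAreaRect(np.argwhere(m)[:,::-1].astype(np.float32)))
print(proj(W,[[574,86,195]]),r.state())
E
```

```text
lid_handle 0.73 [175.1, 82.5, 344.0, 255.8] [258.11871894 167.37911178] ((258.9999694824219, 169.99996948242188), (165.99996948242188, 165.99996948242188), 0.0)
lid 0.69 [176.4, 88.7, 342.1, 250.5] [258.12846338 167.55899682] ((258.2275390625, 170.0653076171875), (166.0019073486328, 164.79806518554688), 0.5562521815299988)
[[256.91412856 184.76828437]] {'clock': 3.3, 'q': array([ 3.59154450e-02,  3.63727109e-01,  1.56727493e+00, -1.69282676e-05,
        1.21113537e+00,  1.35093391e-01]), 'joint_vel': array([ 0.04808658, -0.02659212,  0.03237183,  0.00719783,  0.0018381 ,
        0.02178024]), 'joint_efforts': array([ -2.45154418, -53.82231474, -29.25760746,  -0.17390112,
        -0.06425524,  -0.33369952]), 'ee_pos': array([575.32805247,  86.610928  , 329.71216557]), 'tool_rot': array([-3.14105499e+00,  8.90672878e-05,  1.47162437e+00]), 'contact_force': array([-0.20047948,  0.0958588 ,  0.26280496]), 'wrist_torque': array([ 0.04572329, -0.00139248,  0.0044229 ]), 'gripper_width': 85.56212622004931}
```

View pics/w1.png

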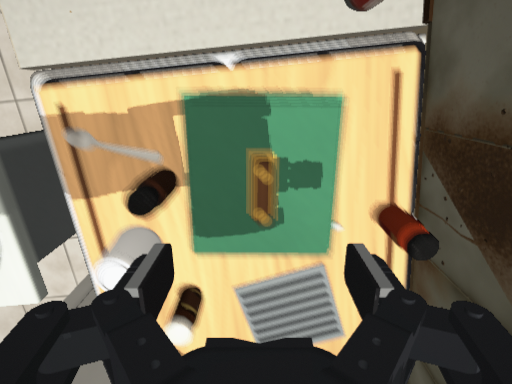

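The wrist picture shows the lid almost square to the gripper, with its handle at about (262,187). I'll take a still frame and measure the handle and the lid's yaw.

```bash
python3 - <<'E'
from h import *
W=optics.capture("wrist")
cv2.imwrite("pics/w2.png",cv2.resize(W["pixels"][70:270,160:360,::-1],(800,800))[:600])
im=W["pixels"].astype(int)
g=(im[...,1]>im[...,0]+15)&(im[...,1]>im[...,2]-5)
n,l,st,ce=cv2.connectedComponentsWithStats(g.astype(np.uint8)); i=1+st[1:,4].argmax()
cn,_=cv2.findContours((l==i).astype(np.uint8),cv2.RETR_EXTERNAL,cv2.CHAIN_APPROX_NONE)
c=max(cn,key=cv2.contourArea); h=cv2.convexHull(c)
ap=cv2.approxPolyDP(h,6,True)[:,0].astype(float); print(ap)
for z in (180,):
    q=onz(W,ap,z); print(z,q.round(1)); print(cv2.minAreaRect(q[:,:2].astype(np.float32)))
    for k in range(len(q)):
        d=q[(k+1)%len(q)]-q[k]; print("edge",np.linalg.norm(d).round(1),(np.degrees(np.arctan2(d[1],d[0]))).round(2))
r0=im[140:235,235:290]; m=(r0[...,0]>r0[...,1]+8)|(r0.sum(-1)<50)
ys,xs=np.nonzero(m); rr=cv2.minAreaRect(np.c_[xs+235,ys+140].astype(np.float32)); print(rr)
bx=cv2.boxPoints(rr); 
for z in (180,195,210): print(z,onz(W,[rr[0]],z).round(1))
print(proj(W,[[573,85,195],[573,85,210],[573,85,180]]))
go(574,86,209,1.47)
E
```

```text
[[341.  88.]
 [325. 251.]
 [190. 250.]
 [175.  88.]]
180 [[653.3 159.9 180. ]
 [634.9   4.5 180. ]
 [499.1  19.2 180. ]
 [512.9 174.  180. ]]
((575.29638671875, 89.10594940185547), (156.40956115722656, 141.10186767578125), 84.27921295166016)
edge 156.4 -96.75
edge 136.6 173.82
edge 155.3 84.89
edge 141.1 -5.72
((258.0, 182.5), (71.0, 26.0), 90.0)
180 [[574.7  83.4 180. ]]
195 [[575.2  87.9 195. ]]
210 [[575.7  92.5 210. ]]
[[255.89279063 185.8812925 ]
 [255.72361664 191.2726782 ]
 [256.04460489 181.04314209]]
go cm: -0.19 -0.03 12.09 rot 0.003 t 3.35 at [574.5  87.9 329.9] yaw 1.473 F [-0.32 -0.02 -0.6 ] w 85.6
```

View pics/w2.png

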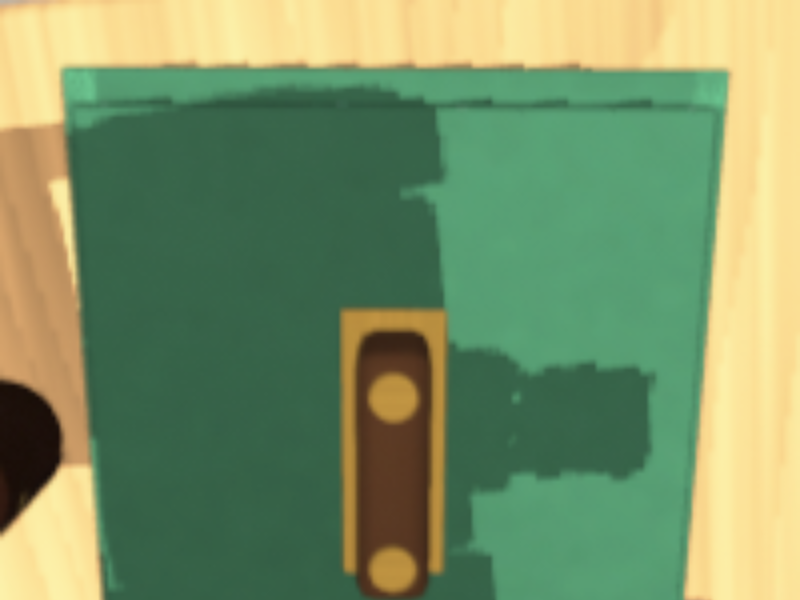

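>>> send_rows --deltas "-0.1 0 3 0; -0.2 0.05 6 0; -0.2 0.05 9 0; -0.2 0.05 11.5 0; -0.2 0.05 12.1 0"

```text
clock: 3.85
ee_pos: [573.1, 87.7, 207.2]
tool_rot: [-3.138, 0.0, 1.476]
contact_force: [-0.3, -0.5, -0.1]
gripper_width: 85.3
```

>>> send_rows --deltas "0 0 0 0;0 0 0 0;0 0 0 0;0 0 0 0;0 0 0 0" --fingers 0

```text
clock: 4.35
ee_pos: [574.9, 86.5, 210.2]
tool_rot: [3.14, -0.0, 1.475]
contact_force: [-1.3, -0.4, -0.4]
gripper_width: 14.8
```

```bash
python3 - <<'E'
from h import *
W=optics.capture("wrist")
cv2.imwrite("pics/w3.png",W["pixels"][:,:,::-1])
go(575,86,208,1.47)
E
```

```text
go cm: -0.05 0.01 0.22 rot 0.005 t 4.4 at [574.9  86.5 210.2] yaw 1.4747 F [-1.07  0.18  6.3 ] w 15.0
```

View pics/w3.png

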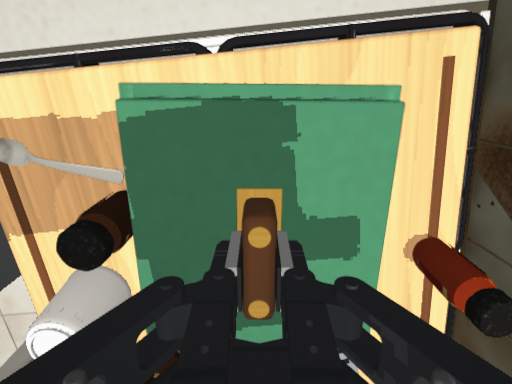

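The fingers are on the handle bar (opening 15 mm) and the lid is still seated. Lifting.

>>> send_rows --deltas "0 0 -0.3 0;0 0 -0.8 0;0 0 -1.5 0;0 0 -2.5 0;0 0 -3.5 0"

```text
clock: 4.9
ee_pos: [574.7, 86.5, 245.3]
tool_rot: [3.141, -0.0, 1.475]
contact_force: [1.1, -0.6, -2.1]
gripper_width: 15.2
```

>>> send_rows --deltas "0 0 -1 0;0 0 -2 0;0 0 -3 0;0 0 -4 0;0 0 -4 0"

```text
clock: 5.4
ee_pos: [575.0, 86.5, 285.9]
tool_rot: [3.139, -0.0, 1.475]
contact_force: [-0.7, -0.7, -1.7]
gripper_width: 15.0
```

```bash
python3 - <<'E'
from h import *
S=optics.capture("scene");T=optics.capture("top")
cv2.imwrite("pics/s4.png",np.hstack([S["pixels"][100:350,100:400],T["pixels"][70:320,130:380]])[:,:,::-1])
C=onz(T,[[300.3,177.3]],18); print(C)
b=best(T,"mat_top"); m=b["region"]; c=cen(m);print(b["conf"],c,onz(T,[c],18),b["extent"])
b=best(S,"mat_top"); m=b["region"]; c=cen(m);print(b["conf"],c,onz(S,[c],18),b["extent"])
go(602,-202,285,1.47)
E
```

```text
[[ 601.07822841 -201.9439886    18.        ]]
0.56 [300.64707792 177.46363636] [[ 600.59180749 -202.94271831   18.        ]] [268.1, 144.5, 334.8, 210.7]
0.65 [275.26805252 187.99343545] [[ 586.73922214 -207.60608843   18.        ]] [248.9, 163.7, 305.7, 212.9]
go cm: -28.46 5.51 -0.12 rot 0.005 t 5.6 at [574.5  86.5 283.8] yaw 1.4748 F [-0.15 -0.   -3.13] w 14.8
```

View pics/s4.png

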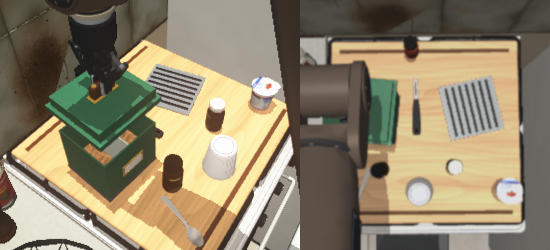

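The lid hangs level from the gripper. Moving it to the mat.

>>> send_rows --deltas "-2.5 0.4 0 0;-6.5 1.2 0 0;-11 2.1 0 0;-15.5 3 0 0;-20 3.9 0 0"

```text
clock: 6.1
ee_pos: [594.2, -118.0, 283.8]
tool_rot: [-3.141, -0.0, 1.475]
contact_force: [0.9, -0.1, -2.2]
gripper_width: 15.1
```

>>> send_rows --deltas "-4 0.7 2 0;-7 1.4 5 0;-8.5 1.65 8 0;-8.5 1.65 11 0;-8.5 1.65 14 0"

```text
clock: 6.6
ee_pos: [602.2, -203.1, 142.3]
tool_rot: [-3.141, -0.0, 1.474]
contact_force: [0.1, 0.6, -2.8]
gripper_width: 14.7
```

```bash
python3 - <<'E'
from h import *
S=optics.capture("scene");W=optics.capture("wrist")
cv2.imwrite("pics/s5.png",np.hstack([S["pixels"][100:350,100:400],W["pixels"][100:350,100:500]])[:,:,::-1])
go(602,-202,86,1.47)
E
```

```text
go cm: 0.01 0.12 5.40 rot 0.004 t 6.7 at [ 600.8 -202.   140. ] yaw 1.4744 F [-0.78  0.49 -2.4 ] w 15.0
```

View pics/s5.png

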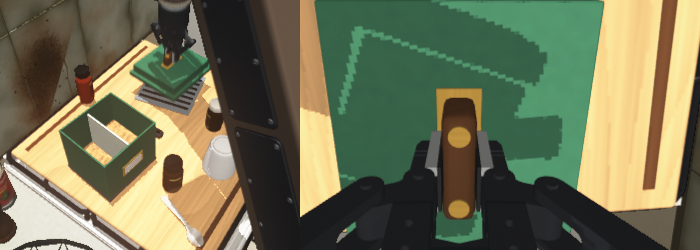

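The lid is level above the mat and the open caddy is visible. Lowering.

>>> send_rows --deltas "0 0 1.5 0;0 0 3 0;0 0 4 0;0 0 4.6 0;0 0 4.8 0"

```text
clock: 7.2
ee_pos: [602.5, -202.4, 95.8]
tool_rot: [-3.141, -0.0, 1.475]
contact_force: [-0.8, 0.1, -1.7]
gripper_width: 14.8
```

>>> send_rows --deltas "0 0 0.2 0;0 0 0.3 0;0 0 0.4 0;0 0 0.5 0;0 0 0.5 0"

```text
clock: 7.7
ee_pos: [602.6, -202.5, 91.3]
tool_rot: [3.141, -0.0, 1.475]
contact_force: [-0.4, 0.2, -2.3]
gripper_width: 14.9
```

>>> send_rows --deltas "0 0 0.1 0;0 0 0.2 0;0 0 0.3 0;0 0 0.3 0"

```text
clock: 8.1
ee_pos: [602.5, -202.4, 88.1]
tool_rot: [-3.141, -0.0, 1.475]
contact_force: [-0.2, 0.4, -2.2]
gripper_width: 14.8
```

>>> send_rows --deltas "0 0 0.1 0;0 0 0.2 0;0 0 0.2 0"

```text
clock: 8.4
ee_pos: [602.6, -202.5, 86.3]
tool_rot: [3.141, -0.0, 1.475]
contact_force: [0.4, -0.1, -1.2]
gripper_width: 15.0
```

>>> send_rows --deltas "0 0 0.1 0;0 0 0.1 0;0 0 0.1 0"

```text
clock: 8.7
ee_pos: [602.6, -202.5, 86.2]
tool_rot: [3.141, 0.0, 1.475]
contact_force: [-4.7, 1.2, 7.8]
gripper_width: 14.6
```

The lid is touching the mat: force z went from -1.2 to +7.8 N and the descent stopped. Releasing.

>>> send_rows --deltas "0 0 0 0;0 0 0 0;0 0 0 0;0 0 0 0;0 0 0 0" --fingers 8.5

```text
clock: 9.2
ee_pos: [602.6, -202.5, 85.2]
tool_rot: [-3.142, -0.0, 1.475]
contact_force: [0.0, -0.2, 0.3]
gripper_width: 84.6
```

>>> send_rows --deltas "0 0 -2 0;0 0 -6 0;0 0 -10 0;0 0 -14 0;0 0 -17 0"

```text
clock: 9.7
ee_pos: [602.7, -202.5, 257.9]
tool_rot: [3.14, 0.001, 1.475]
contact_force: [0.7, 0.8, 0.3]
gripper_width: 84.9
```

```bash
python3 - <<'E'
from h import *
S=optics.capture("scene");W=optics.capture("wrist")
cv2.imwrite("pics/s6.png",np.hstack([S["pixels"][100:350,100:400],W["pixels"][50:300,100:500]])[:,:,::-1])
go(432,-150,255,1.47)
E
```

```text
go cm: 3.62 -17.60 0.48 rot 0.005 t 9.8 at [ 603.7 -202.9  259.8] yaw 1.4749 F [-0.07 -0.47  0.04] w 84.7
```

View pics/s6.png

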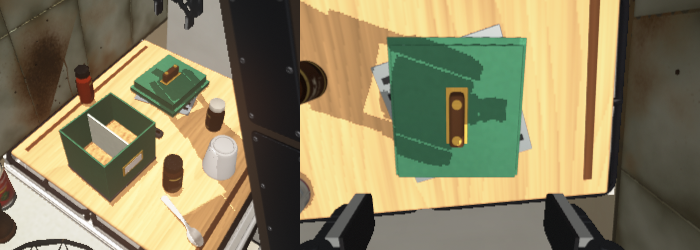

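The lid lies flat and released on the mat. On to the coffee jar.

>>> send_rows --deltas "0.7 -3.5 0 0;1.4 -7 0.2 0;2.1 -10.5 0.3 0;2.9 -14 0.4 0;3.6 -17.6 0.5 0"

```text
clock: 10.3
ee_pos: [429.2, -149.1, 249.4]
tool_rot: [-3.141, -0.001, 1.475]
contact_force: [-0.0, -1.9, 0.1]
gripper_width: 84.8
```

>>> send_rows --deltas "0 0 0 0;0 0 0 0"

```text
clock: 10.5
ee_pos: [430.7, -149.8, 250.2]
tool_rot: [3.141, 0.0, 1.475]
contact_force: [0.1, -1.0, 0.4]
gripper_width: 84.7
```

```bash
python3 - <<'E'
from h import *
W=optics.capture("wrist")
cv2.imwrite("pics/w7.png",W["pixels"][:,:,::-1])
print(nets.spot_in(W,"coffee_jar")[:2],proj(W,[[432,-150,106],[432,-150,14]]))
im=W["pixels"].astype(int)
m=(im.min(-1)>135)&(im[...,0]-im[...,2]<90); m[:100]=0
n,l,st,ce=cv2.connectedComponentsWithStats(m.astype(np.uint8))
for i in range(1,n):
    if st[i,4]>200: print(st[i],ce[i],onz(W,[ce[i]],106).round(1))
go(432,-150,100,1.47)
E
```

```text
[{'extent': [241.2, 143.8, 280.6, 203.9], 'conf': 0.87}, {'extent': [333.0, 122.6, 493.6, 258.4], 'conf': 0.41}] [[259.6949503  180.96775745]
 [259.42410527 159.23489282]]
[   0  100   77  196 8294] [ 26.64866168 203.61490234] [[ 212.  -150.9  106. ]]
[  51  100   97  156 5616] [ 95.67432336 178.2843661 ] [[ 283.1 -132.9  106. ]]
[143 100  53  14 553] [170.53707052 105.46654611] [[363.2 -76.3 106. ]]
[422 109  36  12 213] [444.27699531 115.85915493] [[ 594.8 -107.4  106. ]]
[322 145  19  59 514] [332.05642023 166.57198444] [[ 498.3 -142.8  106. ]]
[ 240  163   40   39 1234] [259.8719611  181.82495948] [[ 432.1 -150.8  106. ]]
[ 185  276   62   53 2208] [213.24728261 302.47644928] [[ 370.4 -278.4  106. ]]
go cm: 0.01 0.04 15.01 rot 0.005 t 10.6 at [ 431.5 -150.1  250.1] yaw 1.4748 F [ 0.09 -0.14 -0.49] w 85.0
```

View pics/w7.png

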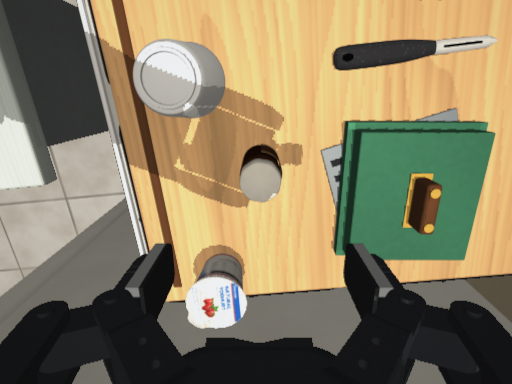

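The coffee cap is at (260,182) in the picture, which puts it at (432,-151), right under the TCP. Descending.

>>> send_rows --deltas "0 0.05 4 0;0 0.05 8 0;0 0.05 12 0;0 0.05 15 0;0 0.05 16 0"

```text
clock: 11.1
ee_pos: [431.1, -149.6, 87.4]
tool_rot: [-3.138, -0.002, 1.475]
contact_force: [-0.8, -0.5, 0.8]
gripper_width: 85.0
```

>>> send_rows --deltas "0 0 0 0;0 0 0 0;0 0 0 0;0 0 0 0" --fingers 3

```text
clock: 11.5
ee_pos: [432.0, -150.1, 91.8]
tool_rot: [3.139, 0.001, 1.475]
contact_force: [-0.1, 1.1, 4.8]
gripper_width: 43.1
```

>>> send_rows --deltas "0 0 -0.3 0;0 0 -0.8 0;0 0 -1.5 0;0 0 -3 0;0 0 -5 0"

```text
clock: 12.0
ee_pos: [431.1, -149.7, 141.0]
tool_rot: [-3.141, -0.0, 1.475]
contact_force: [1.3, 0.6, -0.8]
gripper_width: 43.2
```

```bash
python3 - <<'E'
from h import *
S=optics.capture("scene");W=optics.capture("wrist")
cv2.imwrite("pics/s8.png",np.hstack([S["pixels"][100:350,100:400],W["pixels"][130:380,100:500]])[:,:,::-1])
go(432,-150,260,1.47)
E
```

```text
go cm: 0.01 -0.01 -11.74 rot 0.005 t 12.1 at [ 432.1 -150.2  142.6] yaw 1.4749 F [ 0.35 -0.39 -1.22] w 43.5
```

View pics/s8.png

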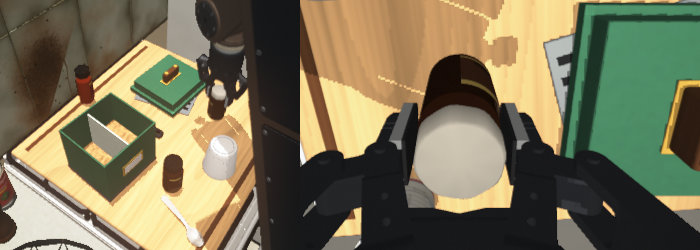

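The coffee jar is held (opening 43 mm, about -1.2 N). I'll raise it and move toward the right well.

>>> send_rows --deltas "0 0 -3 0;0 0 -7 0;0 0 -10 0;2 1 -12 0;5 2.5 -12.3 0"

```text
clock: 12.6
ee_pos: [461.6, -102.9, 265.6]
tool_rot: [3.138, 0.001, 1.473]
contact_force: [0.1, -0.2, -1.9]
gripper_width: 43.3
```

```bash
python3 - <<'E'
from h import *
go(571.5,48.7,265,1.47)
E
```

```text
go cm: 16.16 9.46 0.06 rot 0.003 t 12.6 at [ 461.6 -102.9  265.6] yaw 1.4725 F [ 0.06 -0.23 -1.92] w 43.3
```

>>> send_rows --deltas "4 2.3 0 0;8 4.6 0 0;12 6.9 0 0;15 8.7 0 0;16.2 9.4 0 0"

```text
clock: 13.1
ee_pos: [571.2, 52.2, 262.5]
tool_rot: [-3.141, -0.0, 1.477]
contact_force: [0.4, 0.0, -1.4]
gripper_width: 43.3
```

>>> send_rows --deltas "0 0 0 0;0 0 0 0"

```text
clock: 13.3
ee_pos: [569.5, 49.2, 262.8]
tool_rot: [-3.14, 0.0, 1.475]
contact_force: [-0.5, -0.2, -1.5]
gripper_width: 43.2
```

```bash
python3 - <<'E'
from h import *
W=optics.capture("wrist")
c=np.array([575.2,85.5]);ax=np.array([np.cos(.1),-np.sin(.1)]);ay=np.array([np.sin(.1),np.cos(.1)])
im=W["pixels"].copy()
pts=[np.r_[c+sx*70*ax+sy*76*ay,152] for sx,sy in((-1,-1),(1,-1),(1,1),(-1,1))]
uv=proj(W,pts).round().astype(int); print(uv)
cv2.imwrite("pics/w9r.png",im[:,:,::-1])
cv2.polylines(im,[uv.reshape(-1,1,2)],True,(255,0,0),1)
cv2.imwrite("pics/w9.png",im[:,:,::-1])
go(571.5,48.7,265,1.47)
E
```

```text
[[178 236]
 [343 237]
 [363  39]
 [161  38]]
go cm: 0.00 0.21 -0.19 rot 0.004 t 13.35 at [569.4  48.9 263.1] yaw 1.4741 F [ 0.33 -0.51 -1.15] w 43.4
```

View pics/w9.png

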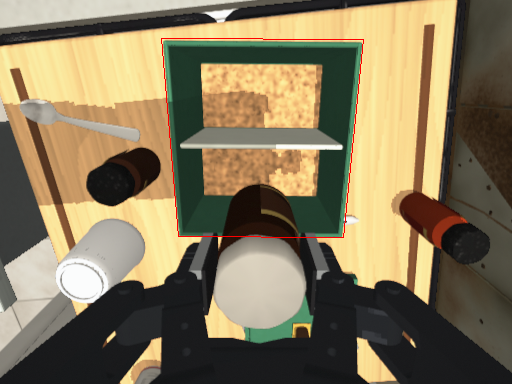

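```bash
python3 - <<'E'
from h import *
W=optics.capture("wrist")
c=np.array([575.2,85.5]);ax=np.array([np.cos(.1),-np.sin(.1)]);ay=np.array([np.sin(.1),np.cos(.1)])
for d in range(80,120,6):
    print(d,[proj(W,[np.r_[c+sx*66*ax+sy*ay,152-d] for sx in(-1,1)]).round(1).tolist() for sy in (72,-72)])
cv2.imwrite("pics/w10.png",cv2.resize(W["pixels"][30:220,150:370,::-1],None,fx=3,fy=3))
E
```

```text
80 [[[191.6, 56.9], [330.2, 57.3]], [[200.4, 198.9], [320.1, 199.3]]]
86 [[[193.0, 57.6], [328.8, 58.0]], [[201.4, 197.1], [319.1, 197.4]]]
92 [[[194.3, 58.2], [327.4, 58.6]], [[202.4, 195.3], [318.0, 195.6]]]
98 [[[195.5, 58.9], [326.1, 59.2]], [[203.3, 193.6], [317.1, 193.9]]]
104 [[[196.7, 59.5], [324.9, 59.8]], [[204.2, 191.9], [316.1, 192.2]]]
110 [[[197.8, 60.1], [323.6, 60.4]], [[205.1, 190.3], [315.2, 190.6]]]
116 [[[198.9, 60.6], [322.5, 61.0]], [[205.9, 188.8], [314.3, 189.1]]]
```

View pics/w10.png

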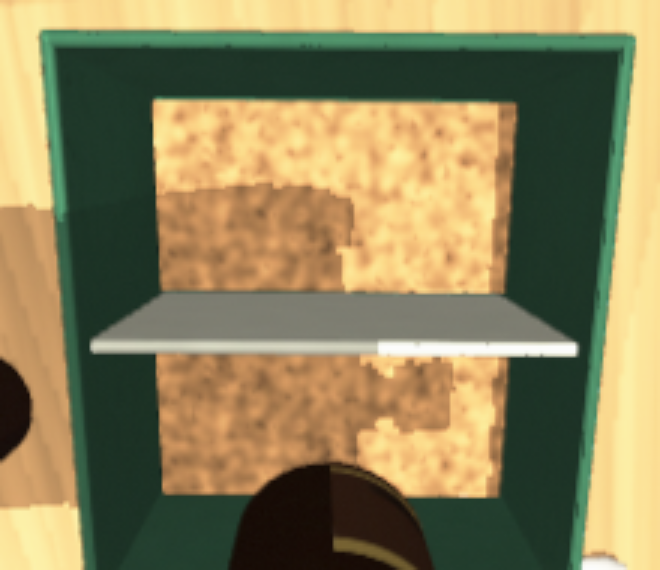

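The predicted rim outline overlays the real one. By the picture, the right well's cork lies about 98–103 mm down and the left's about 116–118 mm. Coffee goes in the right well, so I expect contact at TCP z of about 130. I'll lower it and feel for the bottom.

>>> send_rows --deltas "0 0.1 2 0;0 0.1 4 0;0 0.1 6.5 0;0 0.1 9 0;0 0.1 10.5 0"

```text
clock: 13.9
ee_pos: [570.2, 48.5, 156.9]
tool_rot: [-3.14, 0.0, 1.473]
contact_force: [-0.5, 0.2, -0.8]
gripper_width: 43.3
```

>>> send_rows --deltas "0 0 0.4 0;0 0 0.8 0;0 0 1.1 0;0 0 1.2 0;0 0 1.2 0"

```text
clock: 14.4
ee_pos: [571.2, 49.7, 146.7]
tool_rot: [3.141, -0.0, 1.475]
contact_force: [0.1, 0.4, -0.4]
gripper_width: 43.0
```

>>> send_rows --deltas "0 0 0.2 0;0 0 0.4 0;0 0 0.6 0;0 0 0.7 0;0 0 0.7 0"

```text
clock: 14.9
ee_pos: [571.2, 49.7, 139.5]
tool_rot: [3.141, -0.0, 1.475]
contact_force: [-0.7, 0.8, 5.6]
gripper_width: 42.9
```

>>> send_rows --deltas "0 0 0.1 0;0 0 0.2 0;0 0 0.3 0;0 0 0.3 0"

```text
clock: 15.3
ee_pos: [571.2, 49.8, 137.1]
tool_rot: [3.141, -0.0, 1.475]
contact_force: [-3.6, 0.2, 12.6]
gripper_width: 43.2
```

That's contact: force z reached +12.6 N with a springy slope. I'll ease back to a light load and then release.

>>> send_rows --deltas "0 0 -0.1 0;0 0 -0.2 0;0 0 -0.3 0;0 0 -0.3 0"

```text
clock: 15.7
ee_pos: [571.2, 49.7, 139.6]
tool_rot: [3.141, -0.0, 1.475]
contact_force: [-1.0, -0.1, 4.1]
gripper_width: 43.5
```

>>> send_rows --deltas "0 0 0 0;0 0 0 0;0 0 0 0;0 0 0 0;0 0 0 0" --fingers 8

```text
clock: 16.2
ee_pos: [571.1, 49.7, 139.2]
tool_rot: [-3.141, -0.0, 1.475]
contact_force: [-0.1, -0.3, -0.0]
gripper_width: 79.6
```

>>> send_rows --deltas "0 0 -1 0;0 0 -4 0;0 0 -8 0;0 0 -12 0;0 0 -15 0"

```text
clock: 16.7
ee_pos: [571.1, 49.7, 292.6]
tool_rot: [3.139, -0.0, 1.475]
contact_force: [0.5, 0.2, 0.2]
gripper_width: 80.5
```

```bash
python3 - <<'E'
from h import *
S=optics.capture("scene");W=optics.capture("wrist")
cv2.imwrite("pics/s11.png",np.hstack([S["pixels"][100:350,100:400],W["pixels"][100:350,100:500]])[:,:,::-1])
go(428,50.6,265,1.47)
E
```

```text
go cm: -1.29 -14.35 2.93 rot 0.005 t 16.8 at [572.1  49.7 294.3] yaw 1.4749 F [-0.12  0.24  0.47] w 79.5
```

View pics/s11.png

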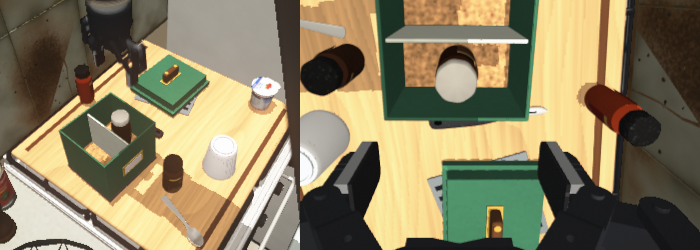

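The coffee jar stands upright in the right well. Next the cocoa jar.

>>> send_rows --deltas "-0.3 -3 0 0;-0.6 -6 0 0;-0.9 -9 1 0;-1.2 -12.5 2 0;-1.3 -14.35 3 0" --fingers 8.5

```text
clock: 17.3
ee_pos: [424.3, 50.6, 258.8]
tool_rot: [-3.14, -0.0, 1.475]
contact_force: [0.4, -0.0, -0.2]
gripper_width: 84.9
```

>>> send_rows --deltas "0 0 0 0;0 0 0 0"

```text
clock: 17.5
ee_pos: [427.6, 50.5, 259.7]
tool_rot: [3.141, -0.0, 1.475]
contact_force: [0.5, 0.8, 1.0]
gripper_width: 84.8
```

```bash
python3 - <<'E'
from h import *
W=optics.capture("wrist")
cv2.imwrite("pics/w12.png",W["pixels"][:,:,::-1])
print(nets.spot_in(W,"cocoa_jar")[:2],proj(W,[[428,50.6,112],[428,50.6,14]]))
im=W["pixels"].astype(int)
m=(im.sum(-1)<75); m[:130]=0;m[235:]=0;m[:,:200]=0;m[:,320:]=0
n,l,st,ce=cv2.connectedComponentsWithStats(m.astype(np.uint8))
for i in range(1,n):
    if st[i,4]>200: print(st[i],ce[i],onz(W,[ce[i]],112).round(1))
go(428,50.6,96,1.47)
E
```

```text
[{'extent': [232.2, 138.2, 274.8, 192.1], 'conf': 0.7}] [[258.57888393 179.64586677]
 [258.54151848 157.39991364]]
[240 138  34  18 259] [257.18918919 144.78764479] [[429.9  83.  112. ]]
[ 235  150   43   45 1489] [255.44526528 171.57689725] [[425.9  58.6 112. ]]
go cm: 0.01 -0.01 16.36 rot 0.005 t 17.6 at [428.1  50.4 259.6] yaw 1.4747 F [-0.03 -0.48  0.42] w 84.9
```

View pics/w12.png

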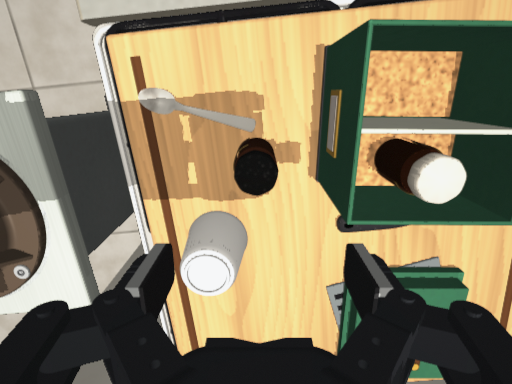

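```bash
python3 - <<'E'
from h import *
im=cv2.imread("pics/w12.png")[125:205,215:300]
im=np.clip(im.astype(float)*4,0,255).astype(np.uint8)
cv2.imwrite("pics/w13.png",cv2.resize(im,None,fx=7,fy=7))
W=optics.capture("wrist")
print(onz(W,[[256.5,172.5],[256.5,195],[256.5,150],[235,172],[278,172]],112).round(1))
S=optics.capture("scene")
b=best(S,"cocoa_jar"); print(b["extent"],cen(b["region"]))
for X in ([427,57,63],[428,50.6,63]): print(proj(S,[X]))
E
```

```text
[[427.4  57.6 112. ]
 [425.2  35.7 112. ]
 [429.4  78.4 112. ]
 [407.7  59.9 112. ]
 [447.1  56.1 112. ]]
[263.8, 253.5, 282.6, 291.0] [272.5982009  273.23988006]
[[271.28072252 273.09561242]]
[[272.50498269 270.81066854]]
```

View pics/w13.png

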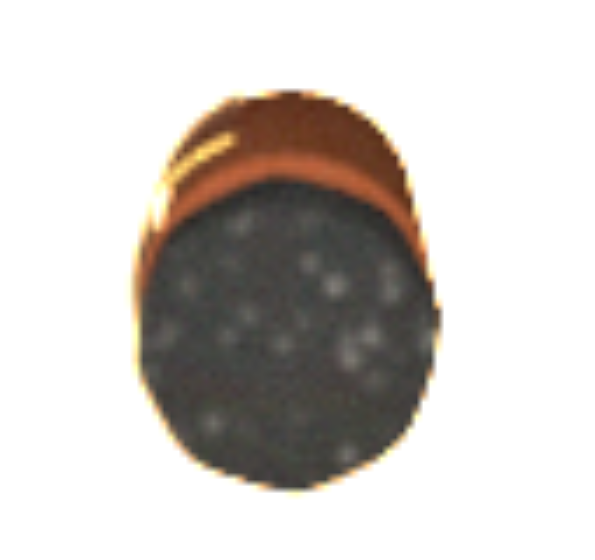

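The cap circle is centred at about (256,174), so the cocoa jar is at (427,56). That agrees with the scene camera better than the earlier blob, which included the dark body. Correcting, then descending.

>>> send_rows --deltas "0.5 -0.15 3 0;0.55 -0.15 8 0;0.55 -0.15 12 0;0.55 -0.15 15 0;0.55 -0.15 16.3 0"

```text
clock: 18.25
ee_pos: [425.6, 56.1, 93.8]
tool_rot: [-3.138, 0.0, 1.475]
contact_force: [0.5, -0.2, 0.1]
gripper_width: 85.2
```

>>> send_rows --deltas "0 0 0 0;0 0 0 0;0 0 0 0;0 0 0 0" --fingers 3

```text
clock: 18.65
ee_pos: [426.4, 56.1, 97.4]
tool_rot: [3.14, -0.0, 1.475]
contact_force: [-0.6, -0.2, 4.0]
gripper_width: 45.1
```

>>> send_rows --deltas "0 0 -0.3 0;0 0 -0.8 0;0 0 -1.5 0;0 0 -3 0;0 0 -5 0"

```text
clock: 19.15
ee_pos: [425.8, 56.1, 146.9]
tool_rot: [-3.141, 0.0, 1.475]
contact_force: [0.6, -0.5, -2.4]
gripper_width: 45.1
```

```bash
python3 - <<'E'
from h import *
S=optics.capture("scene");W=optics.capture("wrist")
cv2.imwrite("pics/s14.png",np.hstack([S["pixels"][100:350,100:400],W["pixels"][130:380,100:500]])[:,:,::-1])
go(428,56,270,1.47)
E
```

```text
go cm: -0.01 0.11 -12.17 rot 0.005 t 19.25 at [426.9  56.2 148.3] yaw 1.4749 F [-0.57  0.52 -1.96] w 45.4
```

View pics/s14.png

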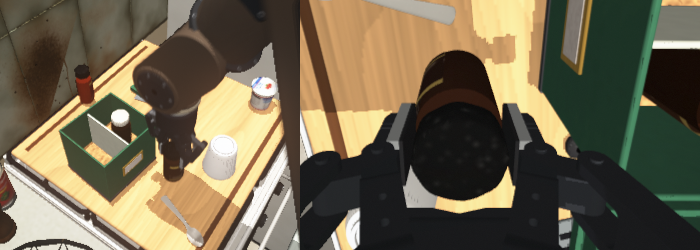

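Cocoa is held upright. Raising it and moving above the left well.

>>> send_rows --deltas "0 0 -3 0;0 0 -7 0;0 0 -10.5 0;0 0 -12.3 0;0 0 -12.3 0"

```text
clock: 19.75
ee_pos: [426.6, 56.1, 270.8]
tool_rot: [3.137, -0.0, 1.475]
contact_force: [0.3, 0.0, -2.4]
gripper_width: 45.2
```

```bash
python3 - <<'E'
from h import *
go(578.9,122.3,270,1.47)
E
```

```text
go cm: 8.04 14.52 0.08 rot 0.005 t 19.75 at [426.6  56.1 270.8] yaw 1.4749 F [ 0.28  0.02 -2.44] w 45.2
```

>>> send_rows --deltas "1.5 2.7 0 0;3.5 6.3 0 0;5.5 9.9 0 0;7.3 13.2 0 0;8 14.5 0 0"

```text
clock: 20.25
ee_pos: [580.1, 122.9, 266.2]
tool_rot: [-3.139, 0.0, 1.475]
contact_force: [0.1, -1.1, -1.8]
gripper_width: 45.3
```

>>> send_rows --deltas "0 0 0 0;0 0 0 0;0 0 0 0"

```text
clock: 20.55
ee_pos: [577.1, 121.5, 268.5]
tool_rot: [-3.14, 0.0, 1.474]
contact_force: [-0.7, 0.5, -2.9]
gripper_width: 45.5
```

```bash
python3 - <<'E'
from h import *
W=optics.capture("wrist");S=optics.capture("scene")
cv2.imwrite("pics/s15.png",np.hstack([S["pixels"][100:350,100:400],W["pixels"][130:380,100:500]])[:,:,::-1])
go(578.9,122.3,270,1.47)
E
```

```text
go cm: 0.09 0.14 -0.07 rot 0.004 t 20.65 at [577.4 121.5 269.3] yaw 1.4745 F [-0.61 -1.16 -1.91] w 45.1
```

View pics/s15.png

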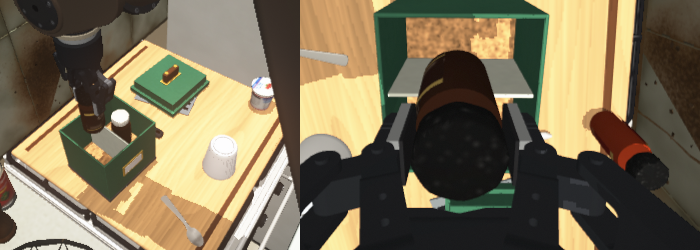

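>>> send_rows --deltas "0.05 0.1 2 0;0.05 0.1 4.5 0;0.05 0.1 7.5 0;0.05 0.1 9.7 0;0.05 0.1 10.5 0"

```text
clock: 21.15
ee_pos: [578.1, 121.9, 162.6]
tool_rot: [-3.139, 0.0, 1.474]
contact_force: [-0.4, 0.7, -2.7]
gripper_width: 45.0
```

>>> send_rows --deltas "0 0 0.3 0;0 0 0.6 0;0 0 0.9 0;0 0 1.2 0;0 0 1.2 0"

```text
clock: 21.65
ee_pos: [579.1, 122.3, 152.4]
tool_rot: [3.141, -0.0, 1.475]
contact_force: [-0.1, -0.8, -3.2]
gripper_width: 45.1
```

>>> send_rows --deltas "0 0 0.2 0;0 0 0.5 0;0 0 0.8 0;0 0 1.0 0;0 0 1.0 0"

```text
clock: 22.15
ee_pos: [579.0, 122.2, 141.9]
tool_rot: [-3.141, 0.0, 1.475]
contact_force: [0.1, -0.1, -1.9]
gripper_width: 45.2
```

>>> send_rows --deltas "0 0 0.2 0;0 0 0.4 0;0 0 0.6 0;0 0 0.8 0;0 0 0.8 0"

```text
clock: 22.65
ee_pos: [579.0, 122.3, 134.0]
tool_rot: [-3.141, 0.0, 1.475]
contact_force: [-0.7, -1.2, -2.0]
gripper_width: 45.1
```

>>> send_rows --deltas "0 0 0.2 0;0 0 0.4 0;0 0 0.6 0;0 0 0.6 0"

```text
clock: 23.05
ee_pos: [579.2, 122.3, 128.5]
tool_rot: [3.141, -0.0, 1.475]
contact_force: [-3.2, -0.2, 4.2]
gripper_width: 45.0
```

>>> send_rows --deltas "0 0 0.1 0;0 0 0.1 0;0 0 0.1 0"

```text
clock: 23.35
ee_pos: [579.2, 122.3, 127.9]
tool_rot: [3.141, -0.0, 1.475]
contact_force: [-2.6, -0.4, 7.0]
gripper_width: 45.4
```

Contact is confirmed: force z rises at about 3 N/mm, as cork should. I'll ease off 1 mm and release.

>>> send_rows --deltas "0 0 -0.1 0;0 0 -0.1 0"

```text
clock: 23.55
ee_pos: [579.2, 122.3, 128.7]
tool_rot: [3.141, -0.0, 1.475]
contact_force: [-1.4, 0.4, 3.3]
gripper_width: 45.3
```

>>> send_rows --deltas "0 0 0 0;0 0 0 0;0 0 0 0;0 0 0 0;0 0 0 0" --fingers 8

```text
clock: 24.05
ee_pos: [579.1, 122.2, 128.2]
tool_rot: [-3.141, -0.0, 1.475]
contact_force: [0.1, -0.4, -0.6]
gripper_width: 80.0
```

>>> send_rows --deltas "0 0 -1 0;0 0 -4 0;0 0 -8 0;0 0 -12 0;0 0 -16 0"

```text
clock: 24.55
ee_pos: [578.8, 122.2, 290.7]
tool_rot: [3.141, -0.0, 1.475]
contact_force: [0.3, -0.4, 0.6]
gripper_width: 80.2
```

```bash
python3 - <<'E'
from h import *
W=optics.capture("wrist");S=optics.capture("scene")
cv2.imwrite("pics/s16.png",np.hstack([S["pixels"][100:350,100:400],W["pixels"][100:350,100:500]])[:,:,::-1])
go(602.5,-202.5,260,1.47)
E
```

```text
go cm: -32.14 5.31 3.45 rot 0.005 t 24.65 at [580.4 122.5 294.5] yaw 1.4749 F [ 0.15  0.41 -1.07] w 79.7
```

View pics/s16.png

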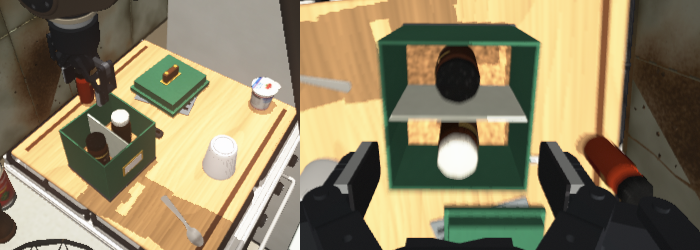

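Both jars stand upright, one in each well. Now back for the lid at (602.5,-202.5).

>>> send_rows --deltas "-3 0.5 0 0;-7.5 1.2 0 0;-12 2 0 0;-16.5 2.7 0 0;-21 3.5 0 0" --fingers 8.5

```text
clock: 25.15
ee_pos: [593.4, -91.8, 288.5]
tool_rot: [3.142, -0.0, 1.475]
contact_force: [1.3, 0.3, -0.1]
gripper_width: 85.2
```

>>> send_rows --deltas "-4.5 0.7 1 0;-8.5 1.4 2.5 0;-11.1 1.8 3.5 0;-11.1 1.8 3.5 0;-11.1 1.8 3.5 0"

```text
clock: 25.65
ee_pos: [600.8, -202.5, 253.1]
tool_rot: [-3.141, -0.001, 1.474]
contact_force: [0.5, 0.2, 0.7]
gripper_width: 85.1
```

```bash
python3 - <<'E'
from h import *
W=optics.capture("wrist")
cv2.imwrite("pics/w17.png",W["pixels"][:,:,::-1])
print(proj(W,[[602.5,-204.5,71+15],[602.5,-204.5,71-15]]))
go(602.5,-202.5,87,1.475)
E
```

```text
[[260.28223335 176.11429299]
 [260.15916809 168.66578897]]
go cm: -0.06 0.15 16.65 rot -0.000 t 25.7 at [ 601.  -201.8  253.5] yaw 1.4748 F [-0.62 -0.01 -0.43] w 84.9
```

View pics/w17.png

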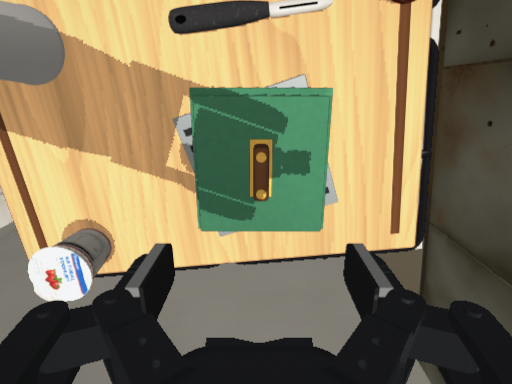

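The handle is at (261,176), exactly where predicted. Descending and gripping.

>>> send_rows --deltas "-0.05 0.15 4 0;-0.05 0.15 8 0;-0.05 0.15 12 0;-0.05 0.15 15.5 0;-0.05 0.15 16.5 0"

```text
clock: 26.2
ee_pos: [601.6, -201.1, 85.7]
tool_rot: [-3.138, -0.002, 1.476]
contact_force: [-1.0, -0.1, -0.0]
gripper_width: 85.0
```

>>> send_rows --deltas "0 0 0 0;0 0 0 0;0 0 0 0;0 0 0 0;0 0 0 0" --fingers 0

```text
clock: 26.7
ee_pos: [603.0, -203.1, 89.6]
tool_rot: [3.14, 0.001, 1.475]
contact_force: [-0.4, 0.5, 1.5]
gripper_width: 15.0
```

>>> send_rows --deltas "0 0 -0.3 0;0 0 -1 0;0 0 -2.5 0;0 0 -5 0;0 0 -8 0"

```text
clock: 27.2
ee_pos: [602.2, -202.8, 169.4]
tool_rot: [-3.14, -0.001, 1.475]
contact_force: [1.0, 0.9, -1.2]
gripper_width: 14.7
```

>>> send_rows --deltas "0 0 -4 0;0 0 -8 0;0 0 -11 0;0 0 -12 0;0 0 -12 0"

```text
clock: 27.7
ee_pos: [602.5, -203.0, 289.8]
tool_rot: [3.139, 0.001, 1.475]
contact_force: [-0.2, -0.2, -3.3]
gripper_width: 14.8
```

```bash
python3 - <<'E'
from h import *
S=optics.capture("scene")
cv2.imwrite("pics/s18.png",S["pixels"][:,:,::-1])
go(574.9,86.5,285,1.475)
E
```

```text
go cm: 28.54 -5.49 0.29 rot -0.000 t 27.75 at [ 602.2 -202.8  287.9] yaw 1.4748 F [ 0.08 -0.62 -3.21] w 15.2
```

View pics/s18.png

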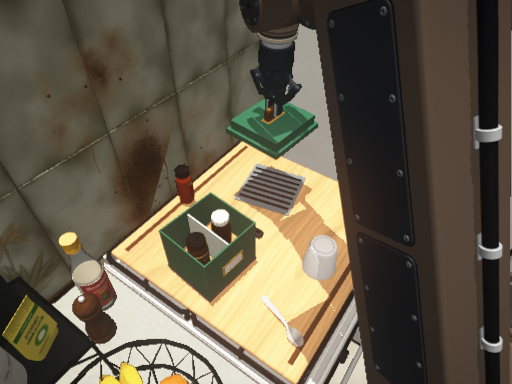

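The lid is held level and the jars are still upright. Returning over the caddy to where I lifted the lid.

>>> send_rows --deltas "2.5 -0.5 0 0;7 -1.35 0 0;11.5 -2.2 0 0;16 -3.1 0 0;20 -3.85 0 0"

```text
clock: 28.25
ee_pos: [582.3, 1.8, 286.1]
tool_rot: [-3.138, -0.0, 1.475]
contact_force: [0.1, 0.3, -2.4]
gripper_width: 14.9
```

```bash
python3 - <<'E'
from h import *
go(575.3,85.9,285,1.475)
E
```

```text
go cm: 8.31 -1.50 0.11 rot -0.000 t 28.25 at [582.3   1.8 286.1] yaw 1.4749 F [ 0.13  0.33 -2.39] w 14.9
```

>>> send_rows --deltas "3 -0.5 0 0;6 -1.1 0 0;8 -1.5 0 0;8.5 -1.6 0 0;8.5 -1.6 0 0"

```text
clock: 28.75
ee_pos: [575.2, 86.3, 286.8]
tool_rot: [-3.139, 0.0, 1.476]
contact_force: [-0.5, -0.6, -2.1]
gripper_width: 14.8
```

>>> send_rows --deltas "0 0 1 0;0 0 2.5 0;0 0 4 0;0 0 5 0;0 0 5 0"

```text
clock: 29.25
ee_pos: [575.1, 85.1, 236.4]
tool_rot: [-3.139, 0.0, 1.474]
contact_force: [-0.3, 1.0, -3.0]
gripper_width: 15.4
```

```bash
python3 - <<'E'
from h import *
S=optics.capture("scene");W=optics.capture("wrist")
cv2.imwrite("pics/s19.png",np.hstack([S["pixels"][100:350,100:400],W["pixels"][50:300,100:500]])[:,:,::-1])
go(575.3,85.9,213,1.475)
E
```

```text
go cm: 0.04 -0.05 2.52 rot -0.001 t 29.35 at [575.8  85.4 238.2] yaw 1.4741 F [-0.34 -0.23 -1.41] w 14.7
```

View pics/s19.png

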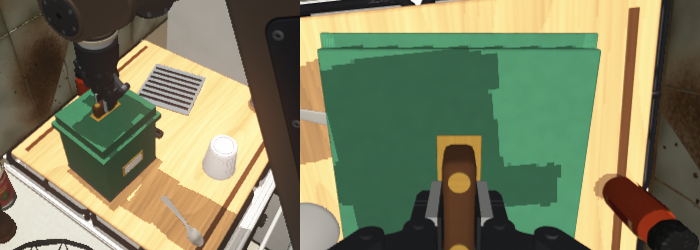

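The lid is aligned over the rim and level. Lowering it gently.

>>> send_rows --deltas "0.05 0 0.5 0;0.05 0 1 0;0.05 0 1.5 0;0.05 0 1.9 0;0.05 0 1.9 0"

```text
clock: 29.85
ee_pos: [575.4, 86.5, 218.6]
tool_rot: [-3.141, 0.0, 1.475]
contact_force: [-0.5, -0.1, -2.1]
gripper_width: 15.0
```

>>> send_rows --deltas "0 0 0.1 0;0 0 0.3 0;0 0 0.4 0;0 0 0.4 0"

```text
clock: 30.25
ee_pos: [575.6, 86.4, 215.2]
tool_rot: [-3.141, -0.0, 1.475]
contact_force: [0.5, -0.1, -1.7]
gripper_width: 14.6
```

>>> send_rows --deltas "0 0 0.1 0;0 0 0.2 0;0 0 0.2 0;0 0 0.2 0"

```text
clock: 30.65
ee_pos: [575.7, 86.4, 213.6]
tool_rot: [3.141, -0.0, 1.475]
contact_force: [-1.7, 0.6, 2.5]
gripper_width: 14.7
```

>>> send_rows --deltas "0 0 0.1 0;0 0 0.1 0;0 0 0.1 0"

```text
clock: 30.95
ee_pos: [575.7, 86.4, 213.6]
tool_rot: [3.14, -0.0, 1.475]
contact_force: [-5.6, -0.1, 13.2]
gripper_width: 14.6
```

It seated at TCP z 213.6 against an expected 213, with a firm stop. Releasing.

>>> send_rows --deltas "0 0 -0.1 0;0 0 -0.1 0"

```text
clock: 31.15
ee_pos: [575.7, 86.4, 213.6]
tool_rot: [3.141, -0.0, 1.475]
contact_force: [-2.3, 0.5, 4.8]
gripper_width: 15.0
```

>>> send_rows --deltas "0 0 0 0;0 0 0 0;0 0 0 0;0 0 0 0;0 0 0 0" --fingers 8.5

```text
clock: 31.65
ee_pos: [575.7, 86.4, 213.2]
tool_rot: [-3.142, -0.0, 1.475]
contact_force: [0.4, -0.5, -0.1]
gripper_width: 84.3
```

>>> send_rows --deltas "0 0 -1 0;0 0 -4 0;0 0 -8 0;0 0 -12 0;0 0 -12 0"

```text
clock: 32.15
ee_pos: [576.8, 86.5, 339.4]
tool_rot: [3.132, -0.001, 1.475]
contact_force: [0.8, 0.5, -0.5]
gripper_width: 84.8
```

>>> send_rows --deltas "0 0 0 0;0 0 0 0;0 0 0 0"

```text
clock: 32.45
ee_pos: [575.4, 86.4, 332.3]
tool_rot: [-3.14, 0.0, 1.475]
contact_force: [-0.4, 0.3, 0.1]
gripper_width: 85.3
```

```bash
python3 - <<'E'
from h import *
S=optics.capture("scene");W=optics.capture("wrist")
cv2.imwrite("pics/s20.png",np.hstack([S["pixels"][100:350,100:400],W["pixels"][50:300,100:500]])[:,:,::-1])
c=np.array([575.2,85.5])
print("handle knobs centre expected", proj(W,[[575.2,85.5,210],[575.2,85.5,180]]))
crop=W["pixels"][70:270,160:360,::-1]; cv2.imwrite("pics/w20.png",cv2.resize(crop,(600,600)))
go(*r.state()["ee_pos"])
E
```

```text
handle knobs centre expected [[258.27453778 189.26577123]
 [258.3724194  179.31728901]]
go cm: 0.00 0.00 -0.00 rot 0.000 t 32.55 at [575.5  86.4 332.4] yaw 1.4748 F [-0.14 -0.03  1.06] w 84.7
```

View pics/s20.png

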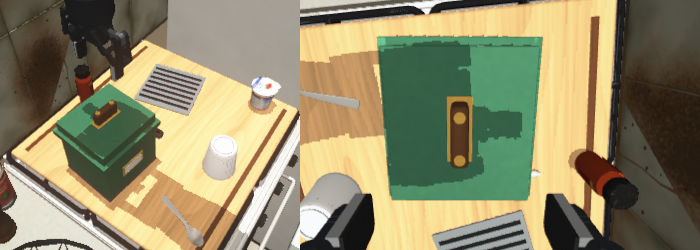

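View pics/w20.png

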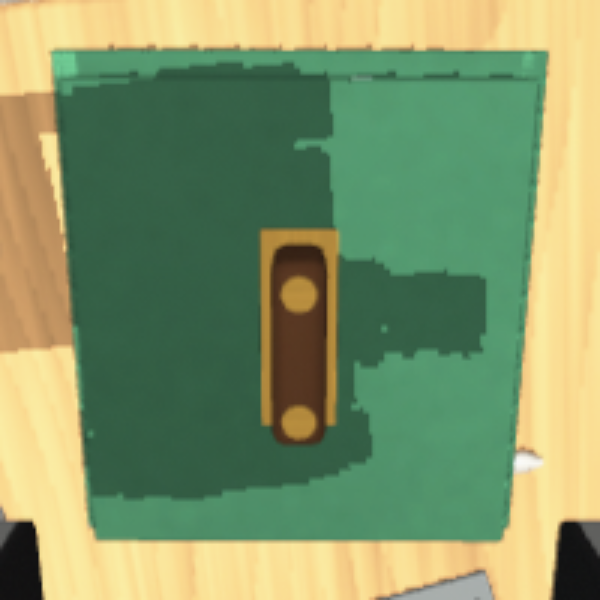

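The knobs centre at (259.5,189.5) against an expected (258.3,189.3), which puts the lid within about 1 mm of its original seat and level. Nothing touches the arm. Handing in.

```bash
python3 -c "
from rig import r
print(r.finish_job())"
```

```text
the job is handed in; nothing more can be done
None
```

The job is handed in: both jars are in the caddy and the lid is back on. It finished at about 32.6 s of the 72 s, and the hand-in gave no verdict.

- **Lid off:** I lifted the lid by its handle and laid it flat on the mat.
- **Coffee jar:** I lowered it into the right well until the force showed it was standing on the cork. The force briefly peaked at about 14 N, and I eased back to about 6 N before letting go.
- **Cocoa jar:** I did the same in the left well, with a peak of about 9 N and about 5 N at release.
- **Lid back on:** It came to a firm stop at TCP z 213.6 mm against an expected 213. The last pictures show it level and within about 1 mm of where it started.

Pictures after each release showed both jars upright, one in each well. They are now out of sight under the lid, so their final state is not re-checked. The bystanders looked undisturbed in the last pictures, though I did not measure them again. The peeler and teaspoon showed only in part.

**Disagreements:**
- My first top-view fix of the cocoa jar was about 6 mm off in y, and I corrected it from the wrist camera before gripping.
- From the picture I judged the right well's cork 98–103 mm down, but the feel put it at about 90 mm. I judged the left at 116–118 mm, and the feel put it at about 105 mm. I went by the feel in both wells.

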